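Clamp the storage jar and take its tight lid off

ROBOT

A 6-joint arm with a two-finger parallel gripper is mounted at the origin on the work surface. World frame = base frame: x ahead of the robot, y to its left, z up, the work surface at z = 0. Lengths are in m, angles in rad, forces in N, time in s.
With the tool pointing down it reaches from about 0.275 to 1 m from the base axis. Payload 8.4 kg.
Tool frame: the origin (TCP) lies on the centre line of the jaws, within the pads' length; the fingertips stand 17 mm ahead of it and the grasp point (between the pads) lies 2 mm behind it (bot.tcp_to_tips is the y of the fingertips in the tool frame, in m); y points along the fingers, z is the direction in which the jaws open and shut, and the axes are right-handed (so a half turn about y gives the same grasp; the last joint's range is limited). The gripper opens to 85 mm and grips with 20 to 120 N. Pads are 22 mm wide; open, the fingers measure 114 mm over their backs; the gripper's body (76 mm by 85 mm) begins 54 mm behind the grasp point. The pads swing forward as they close: fully open they stand 13 mm farther back than shut.
Start: joints at [1.221, 0.353, 1.633, -0, 1.155, -0.002], TCP at [0.213, 0.588, 0.248] pointing down, gripper open.
Joint ranges: [-2.63, 2.63], [-0.92, 2.1], [0.06, 2.66], [-1.3, 4.44], [0, 2.69], [-3.02, 3.02]. Speed limits (rad/s): [2.22, 2.22, 2.79, 3.14, 3.14, 3.14].

INTERFACE

Orientations are given as a unit quaternion [x, y, z, w].
In Python, from workcell import bot, hand, kinematics, get_obs, vision, hand_in gives the robot as it stands. The module is installed in compiled form; this text tells all that it offers. Calls block until the motion is done:
- bot.reach(position, orientation): joint-space move of the TCP to a pose.
- bot.servo_line(position, ori=None, velocity=0.15): straight line of the TCP; ori=None keeps the orientation; velocity is the mean speed in m/s.
- bot.goto_joints(angles): joint-space move.
- hand.move_gripper(opening, strength=None): finger opening in m; strength is the grip in N (None keeps the last); returns when the fingers have stopped.
- bot.dwell(seconds).
- kinematics.solve_ik(position, orientation): joint angles nearest the present ones, or None.
- get_obs(): the state.
- vision.read_camera(name): name is "side" or "top"; returns a dict with "frame" (420x560x3 uint8, red, green, blue), "intrinsics" (3x3 intrinsics, pixels), "dist" ([k1, k2, p1, p2, k3] as OpenCV has them; the pictures are not rectified), "view" (4x4, takes a point from world to camera coordinates). Camera axes: x right, y down, z forward; pixel columns grow to the right and rows downward; lengths in m; the calibration is good to about 2 mm. A picture is of the moment at which its call begins. There is no depth.
A pose or a line that the arm cannot do raises bot.IKError and nothing moves.
- hand_in(): hands the job in, once; it reports no verdict.
The state is a dict: "time_s": time; "joint_pos": joint angles; "joint_vel": joint speeds; "joint_efforts": joint torques, N m; "position": TCP position; "orientation": TCP orientation; "wrist_force": force on the tool from outside, world axes, zero at the start; "ft_torque": the same for the moment, N m; "gripper_width": finger opening in m.
Only numpy, scipy, OpenCV 4.12 (cv2) and the standard library are available. Lean on these libraries where they do the work, as an engineer would, in place of code of your own. Each camera call takes 0.05 s, during which the arm holds its last target. There are 200 camera calls.

TASK

Open the red-lidded jar that stands in the worktop jar clamp: first push the clamp's small red lever all the way down so that the jar is gripped, then twist the tight lid anticlockwise until it comes free. Lift it straight up off the jar and finish still holding it in the gripper, level, about 2 cm above the jar's mouth. The jar must stay upright in the clamp with the lever down, and the mug, the yellow-capped jar and the wooden spoon must be left alone.

Things in the scene. Friction and masses are not known exactly. Their poses are not given: they have to be found in the camera images.
- clamp: white and grey jar clamp fixed to the worktop. Origin: on the worktop, under the jar's place. Base plate 130 (x) by 200 (y) by 10 mm, y -135 to +65 mm. On its +y side a V back rest with black rubber faces, 58 mm high; on its -y side the white clamp head (60 by 46 mm, 56 mm high, centred at y -92 mm, ears to 80 mm) that carries the lever and the sliding black pad.
- lever_pivot (a point): pivot of the lever on the clamp head, at x 0, y -100, z 68 mm in the clamp's frame. The lever turns about the clamp's x axis through this point, in the clamp's y-z plane.
- lever_knob (a point): centre of the red cross bar at the lever's free end (16 mm thick, 34 mm long along the clamp's x), 85 mm from the pivot. Press it down from above with closed fingertips, following its arc. Raised (joint 0) the lever slopes up 50 degrees (0.873 rad) from level, outward to the clamp's -y; lowered (0.85) it lies nearly level.
- lever (a joint): angle of the clamp lever, rad: 0 fully raised, 0.85 fully lowered (end stop). Starts at 0 to 0.12. It stays where it is left; pushing its end down takes about 7 to 15 N. Lowering it drives the black pad towards the back rest; it grips the jar firmly only when (almost) fully down.
- pad: black rubber pad, 50 mm wide and 42 mm high, between the clamp head and the jar; spring-backed; presses the jar against the back rest with about 15 to 45 N when the lever is down. Its origin is the clamp's origin, displaced with the pad along the clamp's +y.
- jar: white stoneware jar with a blue band, loose on the clamp's base plate between pad and back rest; 68 mm across, shoulder tapering from 72 to 89 mm above its foot to a 47 mm neck, mouth 106 mm above its foot; about 0.45 kg. Origin: centre of its foot, z up. Lowering the lever slides it a few mm to the back rest. Not gripped, it turns along with the lid.
- jar_mouth (a point): centre of the jar's mouth (top of the neck), 106 mm above the jar's foot; under the lid at the start. An orange sprung seal 4 mm thick lies on it and rises 2 mm when the lid comes free.
- lid: red metal twist-off lid with a white dash on top (along its x), 64 mm across, 22 mm high, 60 g; grip it from above across its sides. Origin: centre of its lower edge, z up; shut, it lies 94 mm above the jar's foot, 12 mm below the mouth, its x axis along the jar's. It does not rise while turned, and stays as it is if let go part way.
- lid_top (a point): centre of the lid's top, 22 mm above its lower edge. Three lugs in the lid sit under ledges of the jar's neck. The tight lid (about 0.2 to 0.7 N m) must turn anticlockwise seen from above by about 1 rad (57 degrees) to come free; it meets a stop at about 1.65 rad, so 1.25 to 1.4 rad is a good turn. Once free the seal lifts it 2 mm.
- mug: blue mug, 80 mm across, 90 mm high, handle at its +y; origin under its centre. Leave alone.
- spare_jar: amber glass jar with yellow cap, 66 mm across, 100 mm high; origin under its centre. Leave alone.
- spoon: wooden spoon lying on the worktop beyond the clamp; origin under its middle, lying along its x axis. Leave alone.
Not all that is in view belongs to the job. Leave any green look-alike of the jar alone.

How it is judged:
By the outcome, as a careful person would: the job done as asked, in the order asked, and still so for the second after the job is handed in, while the arm keeps its last pose, push and grip.
It also fails if it takes over 45 s, if anything falls off the work surface, if the arm or the gripper's body presses on something with over 40 N, if the wrist force passes 120 N, or if a joint passes its speed limit or range.

## Working session

There is one attempt and no reset: what is moved stays moved. The work goes in short steps, each a Python script; the robot and the scene stay as the last script left them, time stands still between calls to the robot, and variables do not carry over. Pictures are saved under pics/ and viewed, about 8 in all and at most 12, crops included, and the job is handed in when it is done.

```bash
mkdir -p pics
python3 - <<'E'
from workcell import bot,hand,kinematics,get_obs,vision
import cv2,numpy as np,pickle
d={}
for n in("top","side"):
    r=vision.read_camera(n); d[n]=r
    cv2.imwrite(f"pics/{n}0.png",r["frame"][:,:,::-1])
    print(n,r["intrinsics"].tolist(),r["dist"],np.round(r["view"],4).tolist())
pickle.dump(d,open("cam0.pkl","wb"))
o=get_obs();print(o["time_s"],o["position"],o["orientation"],bot.tcp_to_tips)
E
```

```text
top [[421.7715940232167, 0.0, 283.51841287642594], [0.0, 421.7715940232167, 213.88348786860382], [0.0, 0.0, 1.0]] [-0.01434027  0.          0.          0.          0.        ] [[0.007, -0.9997, 0.0244, 0.0707], [-0.9959, -0.0092, -0.0905, 0.5794], [0.0907, -0.0237, -0.9956, 0.8476], [0.0, 0.0, 0.0, 1.0]]
side [[420.093775137233, 0.0, 279.82526941987123], [0.0, 420.093775137233, 205.54415297013682], [0.0, 0.0, 1.0]] [0.02889898 0.         0.         0.         0.        ] [[0.9073, -0.4204, -0.0013, -0.4541], [-0.2257, -0.4844, -0.8452, 0.2461], [0.3547, 0.7672, -0.5344, 0.5369], [0.0, 0.0, 0.0, 1.0]]
0.1 [0.21289385 0.58720014 0.24762993] [ 0.69687596 -0.12241948  0.12226841 -0.69600848] 0.017
```

View pics/top0.png

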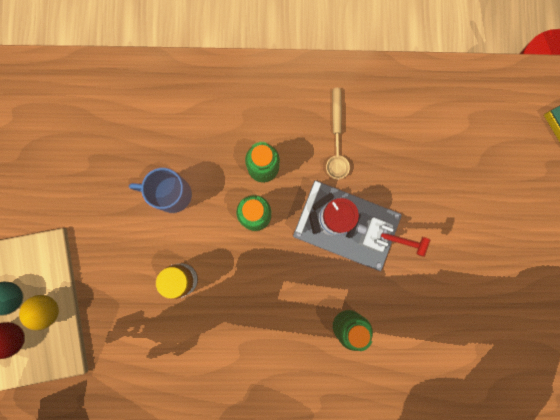

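View pics/side0.png

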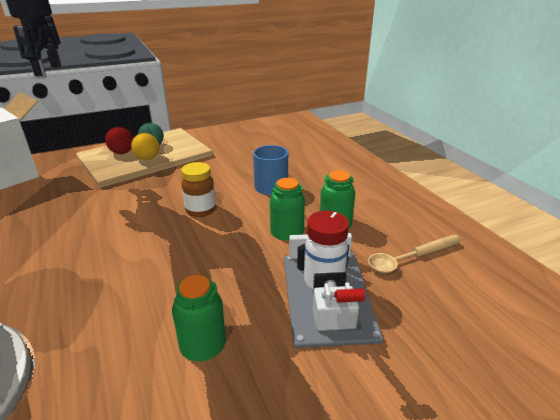

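Candidates: red lid at top (340,215) / side (327,228), in the clamp. Green look-alikes are at top (262,160), (253,212) and (355,330), and the yellow-capped jar at (172,283). The red ball (5,340) and red item (548,45) are also not it. I choose the red lid in the clamp, with the red knob at top (424,246) / side (350,296). Next is a close crop to check.

```bash
cat > h.py <<'E'
import cv2,numpy as np,pickle
def ray(c,uv):
    p=cv2.undistortPoints(np.array([[uv]],float),c["intrinsics"],np.array(c["dist"]))[0,0]
    R,t=c["view"][:3,:3],c["view"][:3,3]
    d=R.T@np.array([p[0],p[1],1]); return -R.T@t,d/np.linalg.norm(d)
def onz(c,uv,z):
    o,d=ray(c,uv); return o+d*(z-o[2])/d[2]
def tri(c1,u1,c2,u2):
    o1,d1=ray(c1,u1);o2,d2=ray(c2,u2)
    s=np.linalg.lstsq(np.c_[d1,-d2],o2-o1,rcond=None)[0]
    a,b=o1+s[0]*d1,o2+s[1]*d2
    return (a+b)/2,np.linalg.norm(a-b)
def red(f):
    h=cv2.cvtColor(f,cv2.COLOR_RGB2HSV)
    return (((h[...,0]<5)|(h[...,0]>172))&(h[...,1]>170)&(h[...,2]>60)).astype(np.uint8)
def blobs(m,amin=40):
    n,l,s,c=cv2.connectedComponentsWithStats(m)
    return [(s[i].tolist(),c[i].round(1).tolist()) for i in range(1,n) if s[i,4]>amin]
E
python3 - <<'E'
from h import *
d=pickle.load(open("cam0.pkl","rb"))
for n in d:
    for b in blobs(red(d[n]["frame"])): print(n,b)
f=d["top"]["frame"][170:280,285:440,::-1]
g=d["side"]["frame"][205:345,275:385,::-1]
a=cv2.resize(f,None,fx=5,fy=5,interpolation=cv2.INTER_CUBIC)
b=cv2.resize(g,None,fx=4,fy=4,interpolation=cv2.INTER_CUBIC)
cv2.imwrite("pics/c1.png",a);cv2.imwrite("pics/c2.png",b)
E
```

```text
top ([522, 29, 38, 26, 678], [544.6, 43.3])
top ([324, 199, 35, 33, 856], [341.1, 215.6])
top ([382, 234, 47, 22, 312], [409.7, 242.7])
top ([0, 324, 21, 34, 499], [7.9, 340.4])
side ([105, 127, 28, 27, 557], [118.4, 139.5])
side ([307, 211, 41, 34, 1140], [327.2, 227.7])
side ([335, 289, 30, 13, 340], [349.8, 295.0])
```

View pics/c1.png

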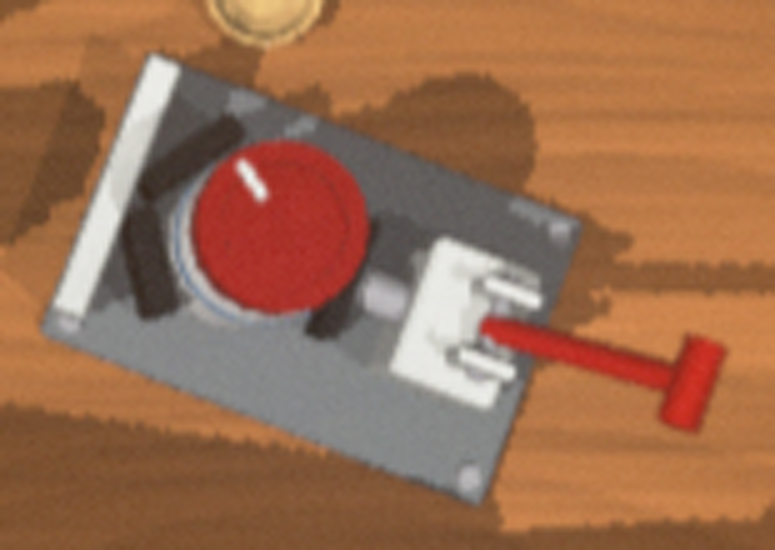

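View pics/c2.png

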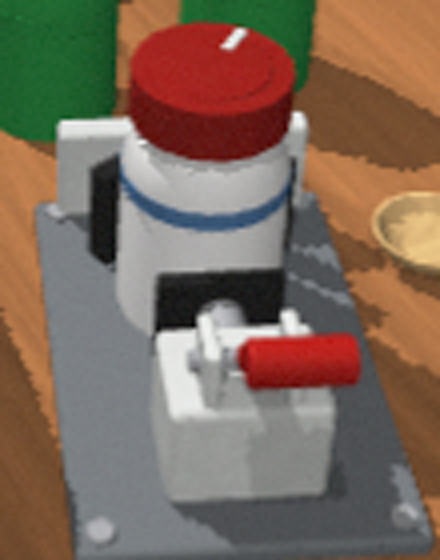

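```bash
cat >> h.py <<'E'
from scipy.spatial.transform import Rotation as Rn
def down(a):
    "tool pointing down, jaw axis (tool z) at world yaw a"
    y=np.array([0,0,-1.]);z=np.array([np.cos(a),np.sin(a),0]);x=np.cross(y,z)
    return Rn.from_matrix(np.c_[x,y,z]).as_quat()
E
python3 - <<'E'
from h import *
from workcell import kinematics,get_obs
d=pickle.load(open("cam0.pkl","rb"));T,S=d["top"],d["side"]
c=[onz(T,p,.01) for p in [(401,213.6),(382,270.6),(293.6,236.4),(316.5,180.5)]]
print("corners",np.round(c,4).tolist())
e=[c[0]-c[1],c[1]-c[2],c[2]-c[1]]
print("len",np.linalg.norm(e[0]),np.linalg.norm(e[1]))
yaw=np.arctan2(e[0][1],e[0][0]);yaw2=np.arctan2(-e[2][0],e[2][1]);print("yaw",yaw,yaw2)
lid,g=tri(T,(341.2,215.6),S,(327.2,228));print("lid tri",lid,g,"plane",onz(T,(341.2,215.6),.115),onz(S,(327.2,228),.115))
k,g=tri(T,(423.6,246.8),S,(350.3,295.2));print("knob",k,g)
R=lambda a:np.array([[np.cos(a),-np.sin(a)],[np.sin(a),np.cos(a)]])
a=(yaw+yaw2)/2
o=(c[0]+c[1])[:2]/2-R(a)@[0,-.135]
print("clamp o",o,"knob in clamp",R(a).T@(k[:2]-o),"lid in clamp",R(a).T@(lid[:2]-o))
for n,p,b in[("lever",[*k[:2],.2],a),("leverperp",[*k[:2],.2],a+np.pi/2),("lidx",[*lid[:2],.2],a),("lidx+",[*lid[:2],.2],a+1.3)]:
    for q in(0,np.pi): print(n,q,kinematics.solve_ik(p,down(b+q)))
E
```

```text
corners [[0.5831, -0.1745, 0.01], [0.4628, -0.1322, 0.01], [0.533, 0.0535, 0.01], [0.6521, 0.0054, 0.01]]
len 0.12754503755258612 0.19855477624592813
yaw -0.3382094534723014 -0.3612742399392882
lid tri [ 0.56826796 -0.02986884  0.11520546] 0.00032550782025553195 plane [ 0.56843217 -0.02997795  0.115     ] [ 0.56826303 -0.02958008  0.115     ]
knob [ 0.5116981  -0.17928317  0.12810594] 0.000848560927052119
clamp o [ 0.56921883 -0.02654102] knob in clamp [-0.00170059 -0.16320511] lid in clamp [ 0.00024698 -0.00345218]
lever 0 [-3.39770064e-01  2.78828248e-01  1.85799065e+00 -4.44089210e-16
  1.00477375e+00  9.97178320e-03]
lever 3.141592653589793 None
leverperp 0 [-3.39770064e-01  2.78828248e-01  1.85799065e+00 -4.44089210e-16
  1.00477375e+00 -1.56082454e+00]
leverperp 3.141592653589793 [-3.39770064e-01  2.78828248e-01  1.85799065e+00 -4.44089210e-16
  1.00477375e+00  1.58076811e+00]
lidx 0 [-5.51488322e-02  3.18509466e-01  1.80123677e+00 -4.44089210e-16
  1.02184642e+00  2.94593014e-01]
lidx 3.141592653589793 [-5.51488322e-02  3.18509466e-01  1.80123677e+00 -4.44089210e-16
  1.02184642e+00 -2.84699964e+00]
lidx+ 0 [-5.51488322e-02  3.18509466e-01  1.80123677e+00 -4.44089210e-16
  1.02184642e+00 -1.00540699e+00]
lidx+ 3.141592653589793 [-5.51488322e-02  3.18509466e-01  1.80123677e+00 -4.44089210e-16
  1.02184642e+00  2.13618567e+00]
```

Run:
```python
from h import *
from workcell import bot,hand,get_obs,vision
a=-.35;R=np.array([[np.cos(a),-np.sin(a)],[np.sin(a),np.cos(a)]]);o=np.array([.5692,-.0265])
hand.move_gripper(0.0,40)
print(bot.tcp_to_tips,get_obs()["gripper_width"])
def P(th,up=0):
    y=-.1-.085*np.cos(th)-.0015; z=.068+.085*np.sin(th)+.008
    return [*(o+R@[-.001,y]),z+bot.tcp_to_tips+up]
q=down(a)
bot.reach(P(.79,.08),q); bot.servo_line(P(.79,.01),q,.12)
f0=get_obs()["wrist_force"];print("f0",f0)
for th in np.r_[np.arange(.79,.05,-.06),.03,.01,-.01,-.03,-.05]:
    bot.servo_line(P(th),q,.04)
    s=get_obs();f=s["wrist_force"]-f0
    print(round(th,2),np.round(f,1),np.round(s["position"]-P(th),4),s["time_s"])
    if np.linalg.norm(f)>60 or(th<.06 and f[2]>28):break
bot.servo_line(P(th,.09),q,.15)
r=vision.read_camera("side");cv2.imwrite("pics/s1.png",cv2.resize(r["frame"][180:380,220:440,::-1],None,fx=3,fy=3))
print(get_obs()["time_s"])
```

```text
0.017 -0.0004610273824970261
f0 [ 0.47357767 -0.8187194   0.34471102]
0.79 [-1.   0.9  0. ] [-0.0001  0.     -0.0001] 4.8917
0.73 [-0.4  0.4  1.7] [ 0.0003 -0.0004  0.0002] 5.1667
0.67 [-1.4 -1.6  3.8] [ 0.0002 -0.0006  0.0003] 5.4417
0.61 [-1.4 -2.5  5.4] [ 0.0001 -0.0008  0.0003] 5.7167
0.55 [-1.4 -2.8  5.7] [ 0.0001 -0.0009  0.0004] 5.9917
0.49 [-1.9 -2.5  4.8] [ 0.     -0.0009  0.0004] 6.2667
0.43 [-1.7 -2.1  4.3] [ 0.0001 -0.0008  0.0003] 6.5417
0.37 [-1.9 -2.2  3.5] [ 0.     -0.0008  0.0003] 6.8167
0.31 [-1.4 -2.2  3.6] [ 0.     -0.0007  0.0002] 7.0917
0.25 [-1.7 -1.7  4.3] [ 0.0001 -0.0005  0.0002] 7.3667
0.19 [ 0.2 -1.8  3.5] [ 0.     -0.0004  0.0001] 7.6417
0.13 [-1.6 -3.2  3.6] [ 0.0001 -0.0003  0.0001] 7.9167
0.07 [-1.3 -2.3  4.9] [ 0.0001 -0.0003  0.0001] 8.1917
0.03 [-2.3 -2.4  5.4] [ 0.0001 -0.0003  0.0002] 8.4417
0.01 [-3.8 -3.7 10.9] [ 0.0001 -0.0004  0.0007] 8.6917
-0.01 [-8.5 -2.  25.3] [ 0.0003 -0.0005  0.0018] 8.9417
-0.03 [-12.4   0.1  39.9] [ 0.0004 -0.0007  0.003 ] 9.1917
9.9917
```

View pics/s1.png

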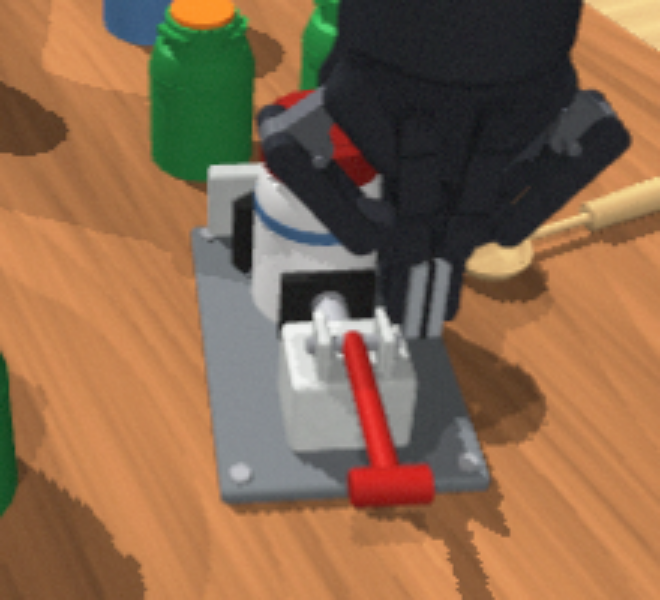

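The lever is level and the stop was felt (force rose from 5 to 40 N over about 2 mm). Next, re-measure the lid after its slide.

Run:
```python
from h import *
from workcell import bot,hand,get_obs,vision
bot.reach([.36,-.3,.3],down(-.7)); hand.move_gripper(.085)
d={}
for n in("top","side"):
    d[n]=vision.read_camera(n)
    for b in blobs(red(d[n]["frame"])): print(n,b)
pickle.dump(d,open("cam1.pkl","wb"))
f=cv2.resize(d["top"]["frame"][150:280,285:450,::-1],None,fx=4,fy=4);g=cv2.resize(d["side"]["frame"][190:320,275:310+65,::-1],None,fx=4,fy=4)
w=800/(f.shape[1]+g.shape[1]);cv2.imwrite("pics/c3.png",cv2.resize(np.hstack([f,g]),None,fx=w,fy=w))
print(get_obs()["time_s"])
```

```text
top ([522, 29, 38, 26, 675], [544.6, 43.3])
top ([323, 198, 34, 34, 855], [339.9, 214.9])
top ([382, 234, 48, 26, 289], [409.3, 245.5])
top ([0, 324, 23, 34, 545], [8.7, 340.5])
side ([105, 127, 28, 27, 562], [118.5, 139.4])
side ([307, 231, 11, 11, 42], [311.7, 236.0])
side ([335, 291, 29, 58, 628], [346.4, 329.6])
11.7333
```

View pics/c3.png

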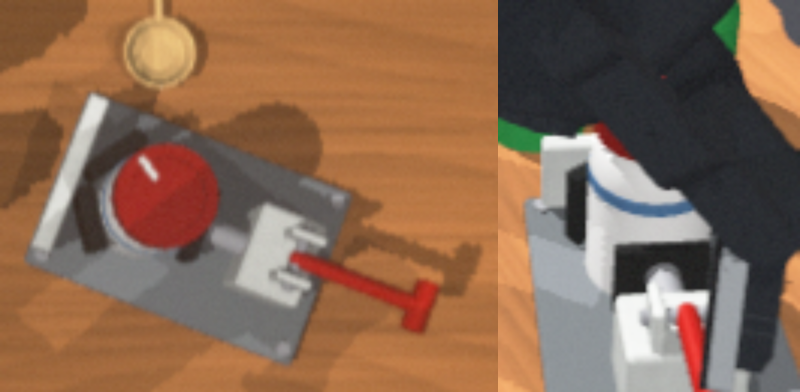

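The top view shows the lid at (340,215), about 2 mm towards the back rest, with the lever out and level and the jar upright. Next, grip the lid gently, centre the gripper from the force reading, then grip firmly.

Run:
```python
from h import *
from workcell import bot,hand,get_obs,vision
d=pickle.load(open("cam1.pkl","rb"))
p=onz(d["top"],(340.0,214.9),.115)[:2];print("lid",p)
y0=-1.0;q=down(y0);j=np.array([np.cos(y0),np.sin(y0)])
bot.reach([*p,.22],q); bot.servo_line([*p,.111],q,.08); bot.dwell(.1)
s=get_obs();f0=np.array(s["wrist_force"]);print("f0",f0,s["joint_pos"],s["time_s"])
hand.move_gripper(.03,20)
for i in range(4):
    bot.dwell(.15);s=get_obs();f=s["wrist_force"]-f0
    print(np.round(f,1),"jaw",round(f[:2]@j,2),s["gripper_width"],np.round(s["position"],4),np.round(s["ft_torque"],2))
    e=f[:2]@j
    if abs(e)<3:break
    p=p+j*np.clip(e*2e-4,-.0015,.0015); bot.servo_line([*p,.111],q,.02)
hand.move_gripper(.03,70);bot.dwell(.2)
s=get_obs();print(np.round(s["wrist_force"]-f0,1),s["gripper_width"],s["time_s"]);np.save("p.npy",np.r_[p,f0])
```

```text
lid [ 0.56972066 -0.02774047]
f0 [-0.24881565 -0.20460944 -1.12485917] [-5.12906638e-02  4.35369793e-01  1.86139351e+00  2.37228700e-05
  8.43932864e-01  9.48698752e-01] 14.6667
[-2.8  4.3  6.6] jaw -5.11 0.0634833601991088 [ 0.5695 -0.0271  0.1115] [ 0.69  0.47 -0.01]
[-1.  -0.2  6.5] jaw -0.4 0.063391693934223 [ 0.5694 -0.0268  0.1115] [0.25 0.34 0.02]
[-2.8  0.7 10.5] 0.06219045105993813 15.9583
```

Run:
```python
from h import *
from workcell import bot,hand,get_obs,vision,kinematics
v=np.load("p.npy");p,f0=v[:2],v[2:]
for t in np.linspace(.11,1.32,12):
    bot.goto_joints(kinematics.solve_ik([*p,.111],down(-1.0+t)))
    s=get_obs();f=s["wrist_force"]-f0
    print(round(t,2),np.round(f,1),np.round(s["ft_torque"],2),round(s["gripper_width"],4),round(s["joint_pos"][5],3),s["time_s"])
    if np.linalg.norm(f)>60:print("STOP");break
for n,c in(("top",(150,280,285,450)),("side",(160,320,250,410))):
    r=vision.read_camera(n);cv2.imwrite(f"pics/t_{n}.png",cv2.resize(r["frame"][c[0]:c[1],c[2]:c[3],::-1],None,fx=3.5,fy=3.5))
```

```text
0.11 [-1.5  0.9  9.1] [0.21 0.3  0.16] 0.0626 0.839 16.2083
0.22 [-0.4  1.2  8.3] [0.2  0.19 0.12] 0.0623 0.729 16.4583
0.33 [-0.5  0.5  8. ] [0.14 0.11 0.18] 0.0624 0.619 16.7083
0.44 [0.  0.9 8.3] [0.09 0.09 0.2 ] 0.0622 0.509 16.9583
0.55 [0.4 0.3 7.1] [0.11 0.06 0.26] 0.0628 0.399 17.2083
0.66 [0.7 1.1 7.3] [ 0.14 -0.02  0.19] 0.0624 0.289 17.4583
0.77 [1.4 0.6 7.6] [ 0.07 -0.05  0.29] 0.0621 0.179 17.7083
0.88 [-0.4 -0.2  7.9] [ 0.1  -0.04  0.17] 0.0623 0.069 17.9583
0.99 [ 1.   0.5 12.1] [0.12 0.17 0.2 ] 0.0622 -0.041 18.2083
1.1 [-0.4  0.3 14.8] [0.06 0.18 0.07] 0.0627 -0.151 18.4583
1.21 [ 0.9  1.2 13.4] [0.07 0.13 0.06] 0.0622 -0.261 18.7083
1.32 [-0.2  0.9 13.8] [0.05 0.07 0.06] 0.062 -0.371 18.9583
```

View pics/t_side.png

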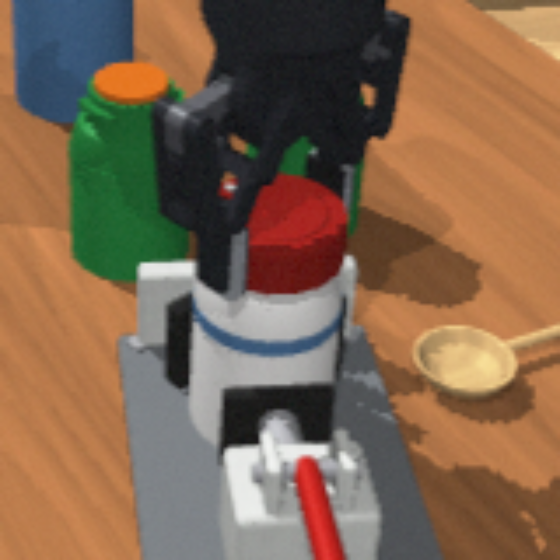

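The moment dropped after about 1 rad and the seal's push appeared (Fz up about 5 N), so the lid is free. Lifting it straight up: lower edge from z≈0.104 to 0.136, with the mouth at 0.116.

Run:
```python
from h import *
from workcell import bot,hand,get_obs,vision
v=np.load("p.npy");p,f0=v[:2],v[2:];q=down(.32)
for z in(.115,.12,.143):
    bot.servo_line([*p,z],q,.03);s=get_obs();print(z,np.round(s["wrist_force"]-f0,1),s["gripper_width"],np.round(s["position"],4))
bot.dwell(.3);s=get_obs();print(np.round(s["wrist_force"]-f0,1),s["time_s"])
d={n:vision.read_camera(n) for n in("top","side")};pickle.dump(d,open("cam2.pkl","wb"))
cv2.imwrite("pics/l_side.png",cv2.resize(d["side"]["frame"][190:360,240:410,::-1],None,fx=3.5,fy=3.5,interpolation=cv2.INTER_CUBIC))
cv2.imwrite("pics/l_top.png",cv2.resize(d["top"]["frame"][:,:450,::-1],None,fx=1.4,fy=1.4))
```

```text
0.115 [ 1.7 -0.3  1.4] 0.06262531017039037 [ 0.5692 -0.0269  0.1149]
0.12 [0.7 0.7 0.9] 0.062192806777760554 [ 0.5692 -0.0269  0.1201]
0.143 [-0.6 -0.3  1.1] 0.06246396360835367 [ 0.569  -0.0269  0.1429]
[0.6 0.2 1.5] 20.875
```

View pics/l_side.png

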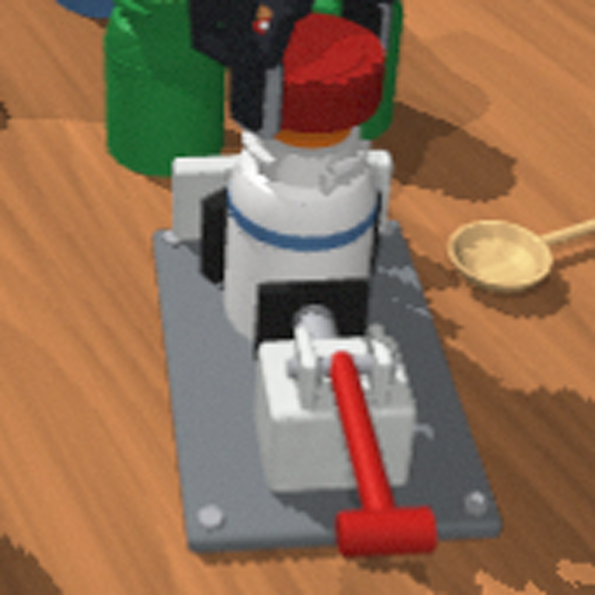

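View pics/l_top.png

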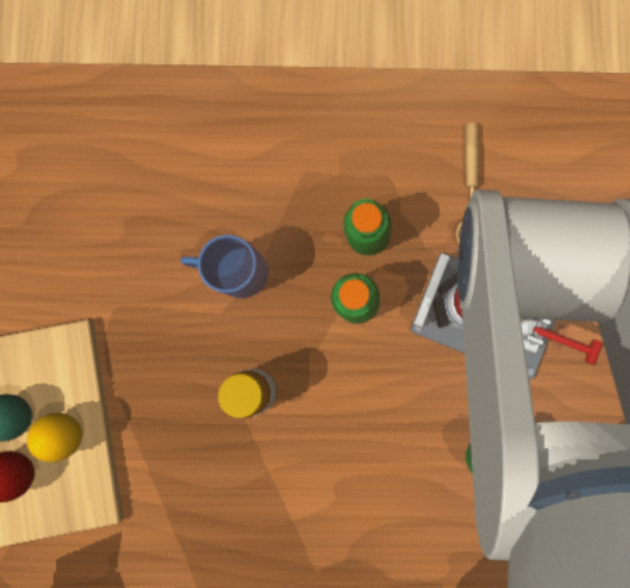

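Run:
```python
from h import *
S=pickle.load(open("cam2.pkl","rb"))["side"];p=np.load("p.npy")[:2]
m=red(S["frame"]);n,l,s,c=cv2.connectedComponentsWithStats(m[:240]);i=max(range(1,n),key=lambda k:s[k,4] if 290<c[k][0]<370 else 0)
print(s[i]); 
for col in range(322,350,3): print(col,np.where(l[:,col]==i)[0][[0,-1]],end=' ')
print()
R,t=S["view"][:3,:3],S["view"][:3,3]
a=np.linspace(0,2*np.pi,721)
for z in(.132,.134,.136,.138,.14):
    P=np.c_[p[0]+.032*np.cos(a),p[1]+.032*np.sin(a),0*a+z]
    u=cv2.projectPoints(P,cv2.Rodrigues(R)[0],t,S["intrinsics"],np.array(S["dist"]))[0][:,0]
    print(z,[round(u[np.abs(u[:,0]-col)<.7][:,1].max(),1) for col in range(322,350,3)],u[:,0].max())
```

```text
[321 194  29  34 826]
322 [202 226] 325 [196 227] 328 [194 227] 331 [194 227] 334 [195 227] 337 [195 226] 340 [196 225] 343 [198 224] 346 [199 221] 349 [206 209] 
0.132 [np.float64(229.4), np.float64(229.8), np.float64(230.0), np.float64(230.0), np.float64(229.8), np.float64(229.4), np.float64(228.6), np.float64(227.3), np.float64(225.4), np.float64(220.9)] 348.4599866873274
0.134 [np.float64(228.3), np.float64(228.7), np.float64(228.9), np.float64(228.9), np.float64(228.8), np.float64(228.3), np.float64(227.5), np.float64(226.3), np.float64(224.4), np.float64(220.2)] 348.5722452521173
0.136 [np.float64(227.2), np.float64(227.6), np.float64(227.8), np.float64(227.8), np.float64(227.6), np.float64(227.2), np.float64(226.4), np.float64(225.3), np.float64(223.4), np.float64(219.5)] 348.6849041996021
0.138 [np.float64(226.0), np.float64(226.5), np.float64(226.7), np.float64(226.7), np.float64(226.6), np.float64(226.1), np.float64(225.4), np.float64(224.2), np.float64(222.4), np.float64(218.7)] 348.79800407864343
0.14 [np.float64(224.9), np.float64(225.4), np.float64(225.6), np.float64(225.6), np.float64(225.4), np.float64(225.0), np.float64(224.3), np.float64(223.2), np.float64(221.4), np.float64(217.8)] 348.9115088936553
```

```bash
python3 -c "
from workcell import hand_in,get_obs
s=get_obs();print(s['time_s'],s['gripper_width']);hand_in()"
```

```text
20.975 0.06212399102150964
the job is handed in; nothing more can be done
```

The job is done and handed in at 21 s of the 45 s allowed; `hand_in` gives no verdict, so what follows is from my own checks.

- **Lever:** I pushed it down along its arc until it hit its stop, with a peak of about 40 N at the fingertips. It still lies level in the last pictures.
- **Lid:** I gripped it at 70 N, centred by force reading, and turned it 1.32 rad anticlockwise. The twisting moment fell away after about 1 rad, which matches the lid coming free. I then lifted it straight up.
- **Final position:** The lid is still held (62 mm finger opening). Its lower edge is at about z = 0.136–0.137 m, roughly 2 cm above the mouth at 0.116 m. It looks level within a pixel or so.
- **Surroundings:** The last side view shows the jar upright in the clamp with its orange seal on it. The mug and yellow-capped jar look untouched. The arm hid the spoon's bowl in the top view, but the side view shows it still in place.

No check failed. Two were not measured directly: that the jar itself did not turn, and the exact lever angle. Both are inferred from the forces and the pictures.

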